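# Put the stone pressing weight away in its chest

## Robot

A 6-joint arm with a two-finger parallel gripper is mounted at the origin on the work surface. World frame = base frame: x ahead of the robot, y to its left, z up, the work surface at z = 0. Lengths are in mm, angles in rad, forces in N, time in s.
With the tool pointing down it reaches from about 275 to 750 mm from the base axis. Payload 10.2 kg.
Tool frame: the origin (TCP) lies at the very end of the fingers, on their centre line; the grasp point (between the pads) lies 19 mm behind it; z points along the fingers, y is the line along which they close (so a half turn about z gives the same grasp; the last joint's range is limited). The gripper opens to 85 mm and grips with 20 to 120 N. Pads are 22 mm wide; open, the fingers measure 114 mm over their backs; the gripper's body (76 mm by 85 mm) begins 54 mm behind the grasp point. The pads swing forward as they close: fully open they stand 13 mm farther back than shut.
Start: joints at [0.939, 0.313, 1.498, -0, 1.331, -0.223], TCP at [208.705, 481.74, 231.294] pointing down, gripper open.
Joint ranges: [-2.94, 2.94], [-0.97, 2.17], [0.19, 2.56], [-1.23, 4.37], [0.02, 3.11], [-2.88, 2.88]. Speed limits (rad/s): [2.39, 2.39, 3.01, 3.14, 3.14, 3.14].

## Interface

Orientations are given as a unit quaternion [w, x, y, z].
In Python, from rig import ctrl gives the robot as it stands.
- The arm moves only by the tool step_arm, never from a script. Its argument "increments" is a list of rows, each a list of 3 entries, a list of its own where there are three numbers: the shift along the tool's x, y, z in cm, then the turn, a rotation vector about the tool's x, y, z in degrees, then the opening in per cent of the stroke, from 0 (shut) to 100 (fully open). A call has 1 to 8 rows; each row is the pose to reach, as a shift and turn from the pose commanded when the call began, along the tool's axes at that moment; what a row does not reach only later rows make up. A row lasts 1/8 s, in which the tool goes at most 62.5 mm and 10.7 degrees, less where a joint would pass 70% of its speed; a pose out of reach is approached as far as the arm can. A call with a gripper value outside its range is refused whole. The fingers move at their own pace and stop on an object; "squeeze" is the grip in N (left out, the last holds). Time passes only in rows, so rows that repeat a pose let the fingers close. It gives the time, the measured TCP pose, the force, the opening and the grip force at its end, in the units of the state.
- ctrl.sense(): the state, without advancing time (a new reading comes with each control period).
- ctrl.capture(name): name is "side" or "top" or "wrist"; returns a dict with "img" (400x640x3 uint8, red, green, blue), "fx", "fy", "cx", "cy" (pixels), "extrinsics" (4x4, takes a point from camera to world coordinates). Camera axes: x right, y down, z forward; pixel columns grow to the right and rows downward; lengths in mm; the calibration is good to about 2 mm. A picture is of the moment at which its call begins. There is no depth.
- ctrl.finish_job(): hands the job in; it is judged then, once.
The state is a dict: "time_s": time; "joints": joint angles; "dq": joint speeds; "tau": joint torques, N m; "eef_pos": TCP position; "ee_rot": TCP orientation; "force": force on the tool from outside, world axes, zero at the start; "wrist_torque": the same for the moment, N m; "grip_width": opening from 0.0 (shut) to 1.0 (fully open); "grip_force": force on a finger pad.
Only numpy, scipy, OpenCV 4.12 (cv2) and the standard library are available. Lean on these libraries where they do the work, as an engineer would, in place of code of your own. Each camera call takes 0.05 s, during which the arm holds its last target. There are 200 camera calls.

## Task

The paint-making lesson is over: swing the lid of the wooden chest up until it stands upright or leans back, slide the heavy stone pressing weight along the plywood riser (do not lift it) and tip it over the edge into the chest so that it lies flat on the padding. Then lower the lid gently, without letting it slam, until it is fully shut. Leave the glass muller, the jar and the palette knife on the riser where they are.

Things in the scene. Friction and masses are not known exactly. Their poses are not given: they have to be found in the camera images.
- stone_center (a point): pale stone pressing weight, a plain block 110 (x) x 130 (y) x 40 mm (z), 1.2 to 1.8 kg, lying flat on the riser, its y axis roughly towards the chest; point at its centre, 20 mm above its underside. Too wide for a gripper; it slides with a push of some 6 to 13 N
- riser_edge (a point): fixed plywood riser, a low bench 380 mm (x) by 400 mm (y), top 80 mm above the table. The point is on its top, at the middle of the edge next to the chest; the riser's y axis points across that edge towards the chest, and the riser spans y = -400 to 0 mm and x = -190 to 190 mm from this point
- chest_pad (a point): fixed open wooden chest that stands 4 mm from the riser's edge; outside 200 mm (its x) by 190 mm (its y) by 76 mm high, walls 6 mm, so its rim is 4 mm below the riser's top. The point is the middle of the top of the grey padding inside, 26 mm above the table and 50 mm below the rim; inside space 188 mm (x) by 178 mm (y). Its x axis points from the riser to the hinge side (along the riser's y), its y axis is parallel to the riser's edge, z up
- chest_lid (a joint): lid angle in rad: 0 shut, grows as it opens, 1.57 upright, stop at 1.85. It starts ajar. Stiff hinge: the lid (200 x 190 x 8 mm, 0.25 kg) stays at whatever angle it is left, and about 1 to 3 N at its free edge moves it
- chest_lid_hinge (a point): the middle of the lid's hinge line, which runs along the chest's y at the rim on the side away from the riser, 100 mm along chest x from the pad's middle. The free edge is 200 mm from it, next to the riser when shut. In the middle of the lid's upper face, 170 mm from the hinge, a steel knob, 28 mm across, stands 43 mm proud
- muller: bystander: glass muller with a knob on top, 68 mm across, 71 mm tall, on the riser beyond the stone; origin under its base
- pigment_jar: bystander: small lidded jar, 54 mm across, 55 mm tall, on the riser beyond the stone; origin under its base
- palette_knife: bystander: palette knife, 200 mm long, lying along the riser's robot-side border; origin at its middle, underneath
Mind the look-alikes: they are no part of the job. Of the things like the part that bears stone_center, leave any that is blue or green; of the rest the larger one is meant.

How it is judged:
By the outcome, as a careful person would: the job done as asked, in the order asked, and still so for the second after the job is handed in, with the robot touching nothing.
It also fails if it takes over 67 s, if anything falls off the work surface, if the arm or the gripper's body presses on something with over 40 N, if the wrist force passes 120 N, or if a joint passes its speed limit or range.

## Working session

There is one attempt and no reset: what is moved stays moved. The work goes in short steps, Python scripts to look and compute and a tool call to move; the robot and the scene stay as the last step left them, time stands still between calls to the robot, and variables do not carry over. Pictures are saved under pics/ and viewed, at most 10 in all, crops included, and the job is handed in when it is done.

Besides the shell and the picture viewer there is one more tool, called as name([rows], argument=value, ...), one row to a line, values as JSON. step_arm: Moves the arm, as the interface text tells. Its arguments: {"type":"object","properties":{"increments":{"type":"array"},"squeeze":{"type":"number"}},"required":["increments"]}

```bash
mkdir -p pics
python3 - <<'E'
from rig import ctrl
import cv2,numpy as np
for n in("top","side"):
    c=ctrl.capture(n); cv2.imwrite(f"pics/{n}0.png",c["img"][:,:,::-1]); print(n,c["fx"],c["fy"],c["cx"],c["cy"]);print(np.round(c["extrinsics"],3).tolist())
s=ctrl.sense();print(s["time_s"],s["eef_pos"],s["ee_rot"],s["force"])
E
```

```text
top 365.01191974956356 365.01191974956356 314.1774612397913 203.29417756263183
[[-0.024, -0.995, 0.094, 385.927], [-0.999, 0.027, 0.025, -127.07], [-0.027, -0.093, -0.995, 999.253], [0.0, 0.0, 0.0, 1.0]]
side 360.9220637402994 360.9220637402994 321.943821908345 194.49523347657023
[[0.932, -0.21, 0.295, 214.027], [-0.362, -0.559, 0.747, -850.048], [0.008, -0.803, -0.596, 684.805], [0.0, 0.0, 0.0, 1.0]]
0.1 [208.56528342 481.55439823 230.81784334] [-2.25842746e-04  2.02957300e-01  9.79187431e-01 -5.08334115e-04] [-0.31178256  1.06703776 -1.15688287]
```

View pics/top0.png

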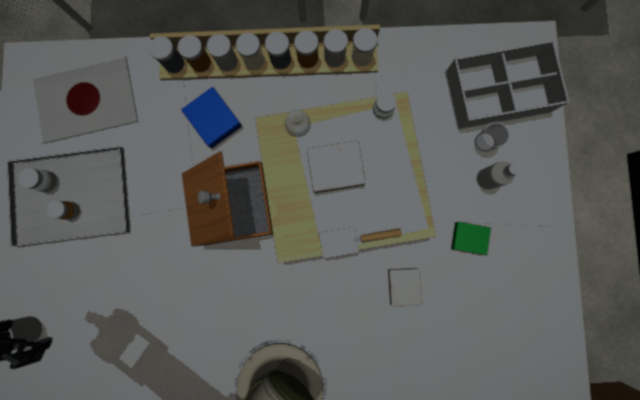

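View pics/side0.png

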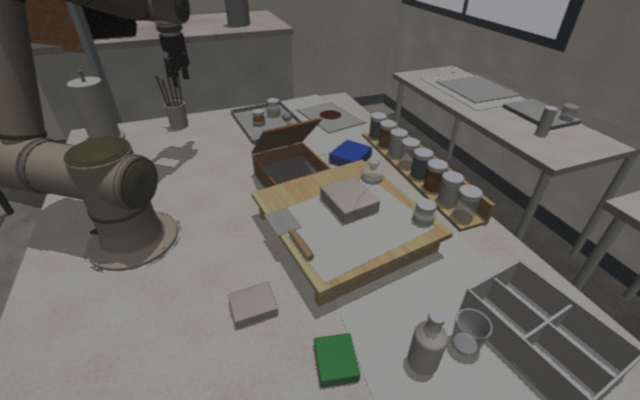

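```bash
cat > h.py <<'E'
import numpy as np,cv2
def ray(c,u,v,z):
    E=np.array(c["extrinsics"]);d=E[:3,:3]@[(u-c["cx"])/c["fx"],(v-c["cy"])/c["fy"],1]
    o=E[:3,3];return o+d*(z-o[2])/d[2]
def proj(c,p):
    E=np.array(c["extrinsics"]);q=E[:3,:3].T@(np.asarray(p,float)-E[:3,3]);return np.array([c["fx"]*q[0]/q[2]+c["cx"],c["fy"]*q[1]/q[2]+c["cy"]])
E
python3 - <<'E'
from rig import ctrl
from h import *
c=ctrl.capture("top")
im=c["img"][80:310,170:450,::-1]; im=cv2.convertScaleAbs(im,alpha=1.3)
cv2.imwrite("pics/crop1.png",cv2.resize(im[:200],None,fx=2.85,fy=2.85,interpolation=cv2.INTER_CUBIC))
for n,u,v,z in [("rA",256,118,80),("rB",408,94,80),("rC",435,238,80),("rD",280,262,80),("s1",307,149,120),("s2",359,142,120),("s3",365,184,120),("s4",315,191,120),("c1",262,163,76),("c2",272,236,76)]:
    print(n,ray(c,u,v,z).round(0))
E
```

```text
rA [699.  41.  80.]
rB [ 750. -354.   80.]
rC [ 378. -403.   80.]
rD [328. -15.  80.]
s1 [603. -91. 120.]
s2 [ 617. -219.  120.]
s3 [ 512. -230.  120.]
s4 [ 499. -108.  120.]
c1 [581.  28.  76.]
c2 [393.   4.  76.]
```

View pics/crop1.png

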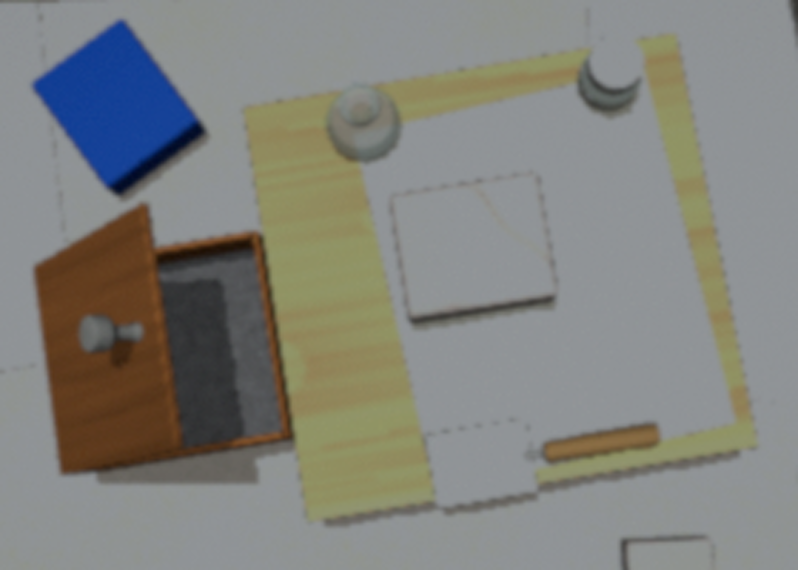

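Candidates for the stone, in top-view pixels:
- blue block (211,117): excluded by colour
- green block (472,238): excluded by colour
- small pale block (405,287), lying on the table
- large pale block (336,166), on the riser, about 130x105 mm

The large pale block is the stone, and the crop confirms it. In the crop the lid is ajar with its hinge on the left, the muller is at crop (363,122), the jar at (610,75) and the knife along the lower border.

Run:
```python
from rig import ctrl
from h import *
from scipy.optimize import least_squares
c=ctrl.capture("top")
f=lambda L:[(170+a/2.85,80+b/2.85) for a,b in L]
def rect(px,lx,ly,z):
    # order far-left(+x,+y),far-right(+x,-y),near-right,near-left
    loc=np.array([[lx,ly],[lx,-ly],[-lx,-ly],[-lx,ly]])/2
    def r(p):
        C,S=np.cos(p[2]),np.sin(p[2]);W=loc@np.array([[C,S],[-S,C]])+p[:2]
        return np.concatenate([proj(c,[*w,z])-q for w,q in zip(W,px)])
    s=least_squares(r,[540,-170,.13]);print(s.x.round(3),"rms px",np.sqrt(np.mean(s.fun**2)).round(2));return s.x
R=rect(f([(244,106),(675,36),(757,447),(310,520)]),380,400,80)
S=rect(f([(390,193),(538,172),(555,298),(410,320)]),110,130,120)
a=R[2];ux=np.array([np.cos(a),np.sin(a)]);uy=np.array([-np.sin(a),np.cos(a)]);e=R[:2]+200*uy
print("edge",e,"ux",ux,"uy",uy)
loc=lambda p:(round((p[:2]-e)@ux),round((p[:2]-e)@uy))
print("stone",loc(S))
for n,p,z in [("rim1",(262,234),76),("rim2",(289,437),76),("h1",(36,266),76),("h2",(62,472),76),("nearR",(289,438),76),("farR",(262,234),76),("knifetl",(430,432),82),("knifebr",(538,490),82),("knife_tip",(530,418),82),("handle",(655,428),92),("muller",(363,108),150),("mullerbase",(363,158),80),("jar",(612,55),135),("jarbottom",(610,110),80)]:
    w=ray(c,*f([p])[0],z);print(n,w.round(0),loc(w))
# chest middle and lid angle fit
l=[ray(c,*f([p])[0],76) for p in [(262,234),(289,437),(36,266),(62,472)]];xc=np.mean([(q[:2]-e)@ux for q in l])
print("xc",xc)
def r(p):
    o=[]
    for (q,sx) in (((146,205),95),((180,447),-95)):
        y=204-200*np.cos(p[0]);z=76+200*np.sin(p[0]);w=e+ux*(p[1]+sx)+uy*y
        o.append(proj(c,[*w,z])-f([q])[0])
    for (q,sx) in (((36,266),95),((62,472),-95)):
        w=e+ux*(p[1]+sx)+uy*204;o.append(proj(c,[*w,76])-f([q])[0])
    return np.concatenate(o)
s=least_squares(r,[.8,xc]);print("lid,xc",s.x,s.fun.round(1)); xc=s.x[1];print("hinge",e+ux*xc+uy*204,"pad",e+ux*xc+uy*104)
```

```text
[ 5.40597e+02 -1.81219e+02  1.39000e-01] rms px 0.71
[ 5.58448e+02 -1.60744e+02  1.16000e-01] rms px 0.6
edge [512.92004568  16.85712807] ux [0.99037859 0.13838446] uy [-0.13838446  0.99037859]
stone (21, -182)
rim1 [583.  28.  76.] (71, 1)
rim2 [400.   6.  76.] (-114, 5)
h1 [560. 234.  76.] (77, 209)
h2 [373. 209.  76.] (-112, 210)
nearR [399.   6.  76.] (-115, 5)
farR [583.  28.  76.] (71, 1)
knifetl [ 401. -119.   82.] (-130, -119)
knifebr [ 348. -212.   82.] (-195, -204)
knife_tip [ 411. -207.   82.] (-132, -208)
handle [ 399. -314.   92.] (-158, -312)
muller [672. -71. 150.] (146, -109)
mullerbase [649. -65.  80.] (124, -100)
jar [ 717. -283.  135.] (160, -326)
jarbottom [ 686. -289.   80.] (130, -327)
xc -19.398290449329043
lid,xc [  0.81046165 -18.4980396 ] [-0.1 -0.9  0.2  0.3  1.8 -0.3  2.3  0.4]
hinge [466.36955391 216.33451823] pad [480.20799974 117.29665973]
```

step_arm([
  [[0,0,-6],[0,0,0],100],
  [[-4,-3,-12],[0,0,8],100],
  [[-43.7,-29.8,-12],[0,0,58.6],100],
  [[-43.7,-29.8,-12],[0,0,58.6],100],
  [[-43.7,-29.8,-12],[0,0,58.6],100],
  [[-43.7,-29.8,-12],[0,0,58.6],100],
  [[-43.7,-29.8,-12],[0,0,58.6],100],
  [[-43.7,-29.8,-12],[0,0,58.6],100],
])

```text
time_s: 1.2
eef_pos: [430.6, 128.9, 348.6]
ee_rot: [0.0, 0.657, 0.754, 0.0]
force: [0.9, -0.4, -1.2]
grip_width: 1.001
grip_force: 0.0
```

```bash
cat >> h.py <<'E'
from scipy.spatial.transform import Rotation as Rn
e=np.array([512.9,16.9]);ux=np.array([.9904,.1384]);uy=np.array([-.1384,.9904])
def state(s):
    p=np.array(s["eef_pos"]);q=s["ee_rot"];R=Rn.from_quat([q[1],q[2],q[3],q[0]]).as_matrix()
    d=p[:2]-e;print("t",round(s["time_s"],2),"local",round(d@ux,1),round(d@uy,1),round(p[2],1),"F",np.round([s["force"][:2]@ux,s["force"][:2]@uy,s["force"][2]],1),"grip",round(s["grip_width"],2))
    return p,R
def go(s,lx,ly,z,yaw=None):
    p,R=state(s);t=np.array([*(e+ux*lx+uy*ly),z]);print("to",lx,ly,z,"shift cm",(R.T@(t-p)/10).round(2))
    # desired: tool y=ux, z down
    D=np.column_stack([[*-uy,0],[*ux,0],[0,0,-1]]) if np.linalg.det(np.column_stack([[*-uy,0],[*ux,0],[0,0,-1]]))>0 else np.column_stack([[*uy,0],[*ux,0],[0,0,-1]])
    print(" turn",np.degrees(Rn.from_matrix(R.T@D).as_rotvec()).round(1))
E
python3 -c "
from rig import ctrl
from h import *
s=ctrl.sense();go(s,-19,20,331);go(s,-19,20,200);print(s['joints'])"
```

```text
t 1.2 local -66.0 122.3 348.6 F [ 0.8 -0.6 -1.2] grip 1.0
to -19 20 331 shift cm [-10.23   4.71   1.76]
 turn [ 0.  -0.  -0.1]
t 1.2 local -66.0 122.3 348.6 F [ 0.8 -0.6 -1.2] grip 1.0
to -19 20 200 shift cm [-10.23   4.71  14.86]
 turn [ 0.  -0.  -0.1]
[ 2.90395645e-02  8.26522783e-02  1.47759614e+00  1.47637192e-04
  1.58111563e+00 -1.08613492e-01]
```

step_arm([
  [[-6,2.5,0],[0,0,0],100],
  [[-10.3,4.7,2],[0,0,0],100],
  [[-10.3,4.7,8],[0,0,0],100],
  [[-10.3,4.7,14.8],[0,0,0],100],
  [[-10.3,4.7,14.8],[0,0,0],100],
  [[-8,4.7,14.8],[0,0,0],100],
  [[-6,4.7,14.6],[0,0,0],100],
  [[-4,4.7,14.2],[0,0,0],100],
])

```text
time_s: 2.2
eef_pos: [485.7, 87.8, 218.1]
ee_rot: [0.014, 0.656, 0.755, -0.005]
force: [-31.0, -82.7, 97.0]
grip_width: 1.002
grip_force: 61.9
```

```bash
python3 -c "
from rig import ctrl
from h import *
s=ctrl.sense();go(s,-19,218,235)"
```

```text
t 2.2 local -17.1 74.0 218.1 F [-42.1 -77.7  97. ] grip 1.0
to -19 218 235 shift cm [14.35 -0.15 -2.09]
 turn [0.6 1.6 0.1]
```

Run:
```python
from rig import ctrl
from h import *
c=ctrl.capture("side");d=ctrl.capture("top")
a=cv2.resize(c["img"][90:220,200:400,::-1],None,fx=4,fy=4,interpolation=cv2.INTER_CUBIC)[:300*2]
cv2.imwrite("pics/s2.png",a[:520,:800]);cv2.imwrite("pics/t2full.png",d["img"][:,:,::-1])
state(ctrl.sense())
```

```text
t 2.3 local -17.1 75.4 219.6 F [-33.8 -54.4  74.9] grip 1.0
```

View pics/s2.png

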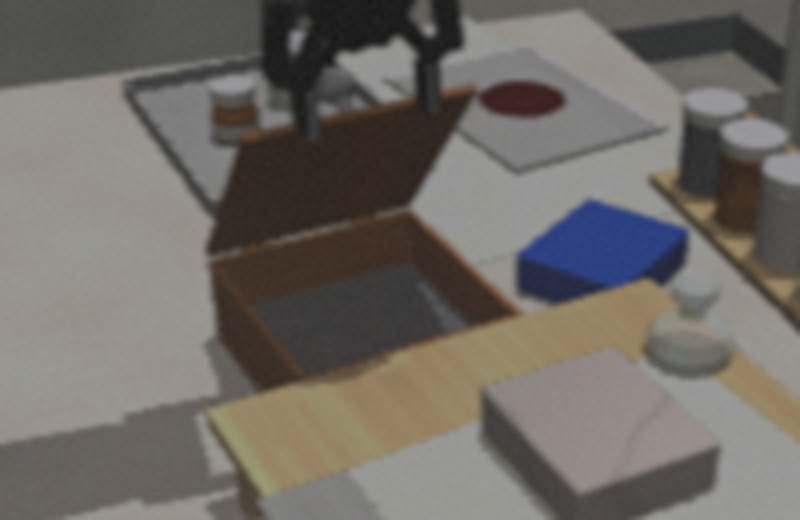

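The open fingers caught the lid's edge, and friction is stopping it from sliding up along them. I'll ease off first, then follow the lid's arc.

step_arm([
  [[-0.8,0,-1.5],[0,0,0],100],
  [[-2,0,-1.5],[0,0,0],100],
  [[-2,0,-1.5],[0,0,0],100],
])

```text
time_s: 2.68
eef_pos: [485.0, 77.5, 221.6]
ee_rot: [-0.0, 0.656, 0.754, 0.0]
force: [-0.1, 1.0, -0.3]
grip_width: 0.997
grip_force: 0.0
```

Run:
```python
from rig import ctrl
from h import *
from scipy.optimize import least_squares
s=ctrl.sense();go(s,-19,70,225);print(s["ee_rot"])
c=ctrl.capture("side")
a=cv2.resize(c["img"][80:180,230:350,::-1],None,fx=6,fy=6,interpolation=cv2.INTER_CUBIC)
for th,col in((.81,(255,0,0)),(.9,(0,255,0)),(1.0,(0,0,255)),(1.1,(0,255,255))):
    P=[]
    for sx in(-114,76):
        w=e+ux*sx+uy*(204-200*np.cos(th));P.append(tuple(int(v) for v in (proj(c,[*w,76+200*np.sin(th)])-[230,80])*6))
    cv2.line(a,P[0],P[1],col,1)
cv2.imwrite("pics/s3.png",a[:600])
```

```text
t 2.67 local -19.2 63.9 221.6 F [ 0.   1.  -0.3] grip 1.0
to -19 70 225 shift cm [ 0.61  0.02 -0.34]
 turn [ 0. -0. -0.]
[-6.53236912e-05  6.56483184e-01  7.54340652e-01  7.39637075e-05]
```

View pics/s3.png

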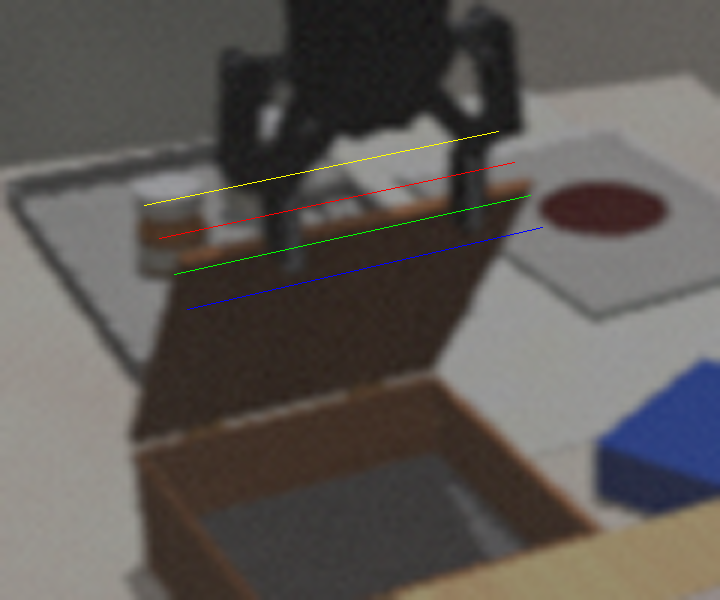

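step_arm([
  [[1.0,0,-0.1],[0,0,0],100],
  [[2,0,-0.7],[0,0,0],100],
  [[3.0,0,-1.3],[0,0,0],100],
  [[4.0,0,-1.9],[0,0,0],100],
])

```text
time_s: 3.22
eef_pos: [479.2, 118.4, 241.0]
ee_rot: [0.0, 0.656, 0.755, 0.0]
force: [0.6, -2.6, 1.4]
grip_width: 1.001
grip_force: 1.0
```

step_arm([
  [[1.8,0,-0.8],[0,0,0],100],
  [[3.8,0,-1.4],[0,0,0],100],
  [[6.1,0,-1.9],[0,0,0],100],
  [[8.5,0,-2.1],[0,0,0],100],
  [[10.3,0,-2.1],[0,0,0],100],
  [[11.5,0,-2.0],[0,0,0],100],
  [[11.5,0,-2.0],[0,0,0],100],
])

```text
time_s: 4.1
eef_pos: [463.1, 232.0, 260.2]
ee_rot: [-0.0, 0.656, 0.755, -0.0]
force: [-0.1, -0.5, 0.5]
grip_width: 0.996
grip_force: 0.0
```

Run:
```python
from rig import ctrl
from h import *
s=ctrl.sense();go(s,96,-177,230);go(s,96,-177,92)
```

```text
t 4.1 local -19.6 219.9 260.2 F [-0.2 -0.5  0.5] grip 1.0
to 96 -177 230 shift cm [-39.71  11.5    3.01]
 turn [-0.  -0.   0.1]
t 4.1 local -19.6 219.9 260.2 F [-0.2 -0.5  0.5] grip 1.0
to 96 -177 92 shift cm [-39.71  11.51  16.81]
 turn [-0.  -0.   0.1]
```

step_arm([
  [[-6,0,0],[0,0,0],100],
  [[-12,2,0],[0,0,10],80],
  [[-18,5,0],[0,0,20],50],
  [[-24,8,0],[0,0,30],50],
  [[-30,11,0],[0,0,41],50],
  [[-36,11.2,0],[0,0,51],50],
  [[-40.4,11.2,0],[0,0,62],50],
  [[-40.4,11.2,0],[0,0,72],50],
])

```text
time_s: 5.1
eef_pos: [629.9, -157.9, 259.2]
ee_rot: [-0.0, 0.976, 0.219, -0.001]
force: [0.8, 1.0, -0.0]
grip_width: 0.502
grip_force: 0.0
```

Run:
```python
from rig import ctrl
from h import *
s=ctrl.sense();go(s,94,-184,200);go(s,94,-184,91)
c=ctrl.capture("top");i=c["img"][100:260,150:390,::-1];i=cv2.resize(i,None,fx=3.3,fy=3.3,interpolation=cv2.INTER_CUBIC);cv2.imwrite("pics/t4.png",i)
```

```text
t 5.1 local 91.7 -189.3 259.2 F [ 1.   0.9 -0. ] grip 0.5
to 94 -184 200 shift cm [ 0.39 -0.43  5.92]
 turn [ -0.1   0.  -72.6]
t 5.1 local 91.7 -189.3 259.2 F [ 1.   0.9 -0. ] grip 0.5
to 94 -184 91 shift cm [ 0.4  -0.42 16.82]
 turn [ -0.1   0.  -72.6]
```

View pics/t4.png

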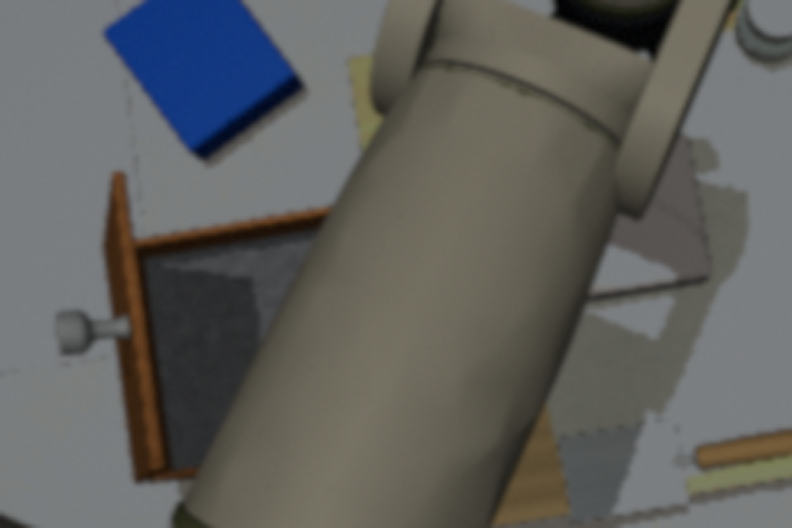

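The lid is open: in the crop its edge line runs from (118,175) to (150,475), with the knob outside at (75,330). Next I lower the fingers beside the stone's far face and nudge it sideways.

step_arm([
  [[0.3,-0.4,2],[0,0,9],50],
  [[0.4,-0.4,5],[0,0,17.4],50],
  [[0.4,-0.4,9],[0,0,17.4],50],
  [[0.4,-0.4,13],[0,0,17.4],50],
  [[0.4,-0.4,16.8],[0,0,17.4],50],
  [[0.4,-0.4,16.8],[0,0,17.4],50],
])

```text
time_s: 5.9
eef_pos: [630.6, -147.3, 90.1]
ee_rot: [-0.001, 0.997, 0.076, -0.003]
force: [0.6, -0.2, -0.0]
grip_width: 0.497
grip_force: 0.0
```

Run:
```python
from rig import ctrl
from h import *
s=ctrl.sense();go(s,47,-184,91)
```

```text
t 5.9 local 93.9 -178.9 90.1 F [ 0.6 -0.3 -0. ] grip 0.5
to 47 -184 91 shift cm [-4.7   0.45 -0.07]
 turn [ -0.4   0.1 -89.3]
```

step_arm([
  [[-0.7,0.4,0],[0,0,0.7],50],
  [[-1.4,0.4,0],[0,0,0.7],50],
  [[-2.1,0.4,0],[0,0,0.7],50],
  [[-2.8,0.4,0],[0,0,0.7],50],
  [[-3.5,0.4,0],[0,0,0.7],50],
  [[-4.2,0.4,0],[0,0,0.7],50],
  [[-4.7,0.4,0],[0,0,0.7],50],
  [[-4.7,0.4,0],[0,0,0.7],50],
])

```text
time_s: 6.9
eef_pos: [586.6, -159.3, 94.4]
ee_rot: [0.001, 0.998, 0.069, 0.001]
force: [1.5, -0.2, 2.1]
grip_width: 0.497
grip_force: 0.8
```

Run:
```python
from rig import ctrl
from h import *
s=ctrl.sense();go(s,70,-184,150);go(s,-19,-280,160)
```

```text
t 6.9 local 48.6 -184.7 94.4 F [ 1.5 -0.4  2.1] grip 0.5
to 70 -184 150 shift cm [ 2.15 -0.06 -5.56]
 turn [  0.2  -0.  -90.1]
t 6.9 local 48.6 -184.7 94.4 F [ 1.5 -0.4  2.1] grip 0.5
to -19 -280 160 shift cm [-6.73  9.55 -6.56]
 turn [  0.2  -0.  -90.1]
```

step_arm([
  [[1.2,0,0],[0,0,0],50],
  [[1.2,0,-6],[0,0,-5],50],
  [[0,4,-9],[0,0,-15],50],
  [[-4,9,-9],[0,0,-25.5],50],
  [[-6.7,9.5,-9],[0,0,-36],60],
  [[-6.7,9.5,-9],[0,0,-46.5],60],
  [[-6.7,9.5,-9],[0,0,-57],60],
  [[-6.7,9.5,-9],[0,0,-67.5],60],
])

```text
time_s: 7.9
eef_pos: [532.5, -262.3, 183.4]
ee_rot: [0.0, 0.789, 0.614, -0.0]
force: [0.1, 0.2, 0.5]
grip_width: 0.6
grip_force: 0.0
```

Run:
```python
from rig import ctrl
from h import *
s=ctrl.sense();go(s,-19,-280,91)
c=ctrl.capture("side");i=c["img"][120:300,230:470,::-1];i=cv2.resize(i,None,fx=3.3,fy=3.3,interpolation=cv2.INTER_CUBIC)
# expected stone top outline at (-19,-182)
for col,lx in(((0,0,255),-19),((0,255,0),21)):
    P=[((proj(c,[*(e+ux*(lx+a)+uy*(-182+b)),120])-[230,120])*3.3).astype(int) for a,b in((55,65),(55,-65),(-55,-65),(-55,65))]
    cv2.polylines(i,[np.array(P)],True,col,1)
cv2.imwrite("pics/s5.png",i)
```

```text
t 7.9 local -19.2 -279.3 183.4 F [0.1 0.2 0.5] grip 0.6
to -19 -280 91 shift cm [-0.06  0.04  9.24]
 turn [  0.    0.  -22.2]
```

View pics/s5.png

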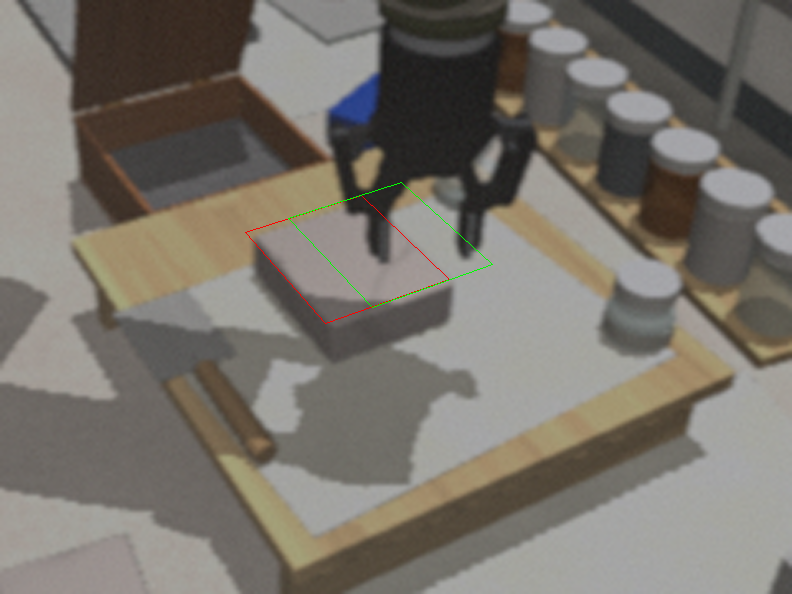

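The stone sits at the intended lateral position (red outline; front corner near (330,325)). I lower behind its rear face.

step_arm([
  [[0,0,0],[0,0,-10.5],60],
  [[0,0,2],[0,0,-22.2],60],
  [[0,0,6],[0,0,-22.2],60],
  [[0,0,9.1],[0,0,-22.2],60],
  [[0,0,9.1],[0,0,-22.2],60],
])

```text
time_s: 8.57
eef_pos: [531.9, -261.6, 90.3]
ee_rot: [-0.002, 0.66, 0.752, -0.0]
force: [0.3, -0.3, 0.9]
grip_width: 0.601
grip_force: 0.0
```

Run:
```python
from rig import ctrl
from h import *
s=ctrl.sense();go(s,-19,-130,91)
```

```text
t 8.57 local -19.7 -278.4 90.3 F [ 0.2 -0.4  0.9] grip 0.6
to -19 -130 91 shift cm [14.84 -0.06 -0.03]
 turn [-0.2 -0.1 -0.5]
```

step_arm([
  [[1.5,0,0],[0,0,0],60],
  [[3,0,0],[0,0,0],60],
  [[4.6,0,0],[0,0,0],60],
  [[6.2,0,0],[0,0,0],60],
  [[7.8,0,0],[0,0,0],60],
  [[9.4,0,0],[0,0,0],60],
  [[11,0,0],[0,0,0],60],
  [[12.6,0,0],[0,0,0],60],
])

```text
time_s: 9.57
eef_pos: [516.9, -137.1, 93.4]
ee_rot: [0.002, 0.659, 0.752, -0.0]
force: [0.7, -6.7, -1.4]
grip_width: 0.601
grip_force: 3.1
```

step_arm([
  [[1.2,0,0],[0,0,0],60],
  [[2.4,0,0],[0,0,0],60],
  [[3.6,0,0],[0,0,0],60],
  [[4.8,0,0],[0,0,0],60],
  [[5.4,0,0],[0,0,0],60],
  [[5.4,0,0],[0,0,0],60],
])

```text
time_s: 10.32
eef_pos: [509.6, -83.1, 92.9]
ee_rot: [0.001, 0.659, 0.752, 0.0]
force: [0.4, -0.5, 0.5]
grip_width: 0.596
grip_force: 0.2
```

Run:
```python
from rig import ctrl
from h import *
s=ctrl.sense();go(s,-19,-60,91)
c=ctrl.capture("side");i=c["img"][100:280,200:440,::-1];i=cv2.resize(i,None,fx=3.3,fy=3.3,interpolation=cv2.INTER_CUBIC)
cv2.imwrite("pics/s6.png",i)
```

```text
t 10.32 local -17.1 -98.5 92.9 F [ 0.3 -0.6  0.5] grip 0.6
to -19 -60 91 shift cm [ 3.85 -0.21  0.19]
 turn [ 0.1  0.1 -0.4]
```

View pics/s6.png

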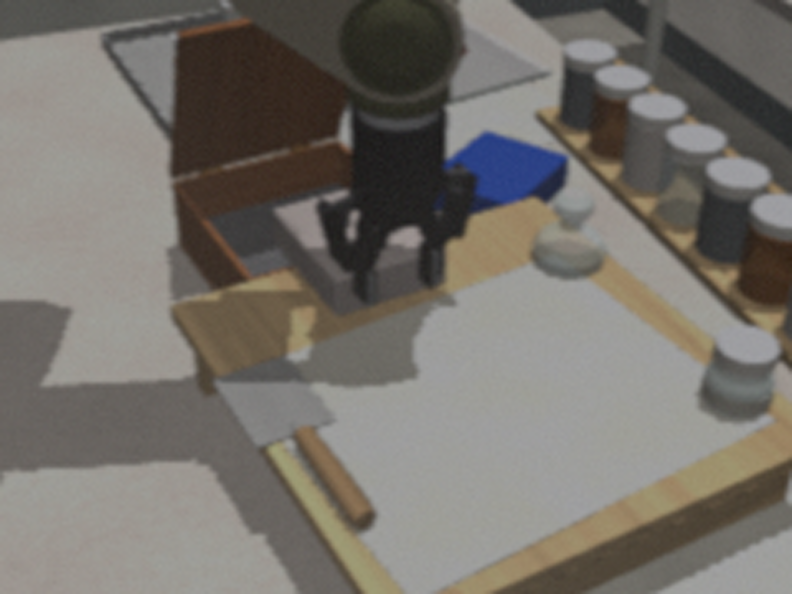

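step_arm([
  [[0.8,-0.1,0],[0,0,0],60],
  [[1.6,-0.1,0],[0,0,0],60],
  [[2.4,-0.1,0],[0,0,0],60],
  [[3.2,-0.1,0],[0,0,0],60],
  [[3.8,-0.1,0],[0,0,0],60],
  [[3.8,-0.1,0],[0,0,0],60],
])

```text
time_s: 11.12
eef_pos: [503.2, -45.8, 92.1]
ee_rot: [0.0, 0.659, 0.752, 0.0]
force: [0.2, 0.1, 0.5]
grip_width: 0.6
grip_force: 0.0
```

Run:
```python
from rig import ctrl
from h import *
s=ctrl.sense();go(s,-19,-60,91)
c=ctrl.capture("side");i=c["img"][130:230,250:370,::-1];i=cv2.resize(i,None,fx=4,fy=4,interpolation=cv2.INTER_CUBIC)
cv2.imwrite("pics/s7.png",i)
```

```text
t 11.12 local -18.2 -60.7 92.1 F [0.3 0.1 0.5] grip 0.6
to -19 -60 91 shift cm [ 0.07 -0.08  0.11]
 turn [ 0.   0.  -0.4]
```

View pics/s7.png

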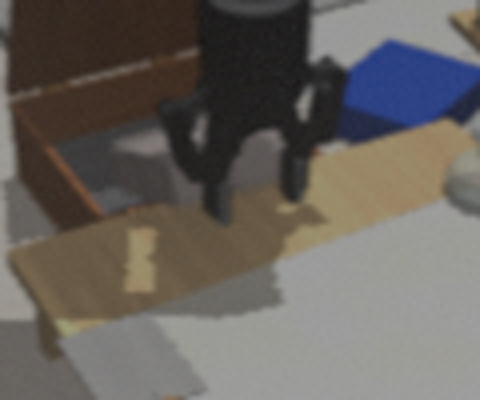

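step_arm([
  [[-0.5,0,-6],[0,0,0],60],
  [[-0.5,0,-12],[0,0,0],60],
  [[-0.5,0,-18],[0,0,0],100],
  [[-0.5,0,-24.5],[0,0,0],100],
  [[6,0,-26],[0,0,0],100],
  [[12,0,-26],[0,0,0],100],
  [[18,0,-26],[0,0,0],100],
  [[24,0,-26],[0,0,0],100],
])

```text
time_s: 12.18
eef_pos: [470.6, 193.9, 351.4]
ee_rot: [-0.0, 0.659, 0.752, -0.0]
force: [0.1, -0.4, -0.7]
grip_width: 1.001
grip_force: 0.0
```

step_arm([
  [[6,0,0],[0,0,0],100],
  [[11,0,0],[0,0,0],100],
  [[11.5,0,0],[0,0,0],100],
])

```text
time_s: 12.55
eef_pos: [455.1, 308.4, 350.8]
ee_rot: [-0.001, 0.657, 0.754, -0.001]
force: [0.3, -0.4, -0.9]
grip_width: 0.999
grip_force: 0.0
```

Run:
```python
from rig import ctrl
from h import *
s=ctrl.sense();go(s,-19,290,350)
c=ctrl.capture("top");d=ctrl.capture("side")
def draw(c,i,o,k):
    L=lambda x,y,z:((proj(c,[*(e+ux*x+uy*y),z])-o)*k).astype(int)
    cv2.polylines(i,[np.array([L(-19+a,14+b,26) for a,b in((89,0),(89,188),(-89,188),(-89,0))])],True,(0,255,0),1)
    for th,col in((1.57,(255,0,0)),(1.7,(0,0,255))):
        cv2.line(i,tuple(map(int,L(-114,204-200*np.cos(th),76+200*np.sin(th)))),tuple(map(int,L(76,204-200*np.cos(th),76+200*np.sin(th)))),col,1)
    return i
a=cv2.resize(c["img"][140:260,170:290,::-1],None,fx=5,fy=5,interpolation=cv2.INTER_CUBIC)[:,:];draw(c,a,[170,140],5)
b=cv2.resize(d["img"][80:220,240:340,::-1],None,fx=4,fy=4,interpolation=cv2.INTER_CUBIC);draw(d,b,[240,80],4)
b=cv2.copyMakeBorder(b,0,40,0,0,cv2.BORDER_CONSTANT)
a=cv2.resize(a,(400,400));a=cv2.copyMakeBorder(a,0,200,0,0,cv2.BORDER_CONSTANT)
o=np.hstack([a,b]);cv2.imwrite("pics/f8.png",cv2.convertScaleAbs(o,alpha=1.4))
```

```text
t 12.55 local -16.9 296.7 350.8 F [ 0.2 -0.4 -0.9] grip 1.0
to -19 290 350 shift cm [-0.67 -0.21  0.08]
 turn [-0.1 -0.  -0.1]
```

View pics/f8.png

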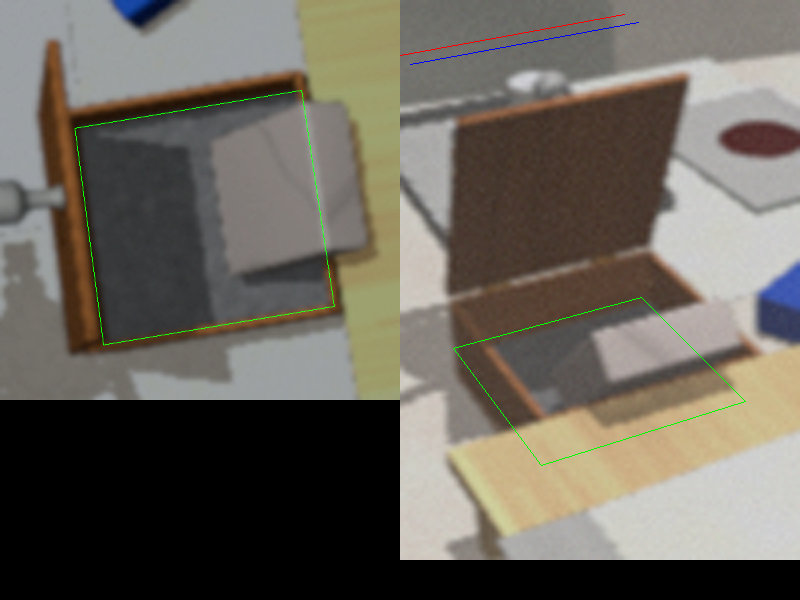

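The last picture shows two problems.
- **Lid:** by parallax it stands at only about 1.25 rad. The open fingertips sit 13 mm back from the TCP and slipped over the lid's edge.
- **Stone:** it leans on the rim, with its rear end at top crop (345,180).

I'll swing the lid fully open first, with a deeper overlap, and then finish the stone.

step_arm([
  [[-6,0,0],[0,0,0],50],
  [[-12,0,0],[0,0,0],50],
  [[-18,0,0],[0,0,0],50],
  [[-21.5,0,0],[0,0,0],50],
  [[-21.5,0,5],[0,0,0],50],
  [[-21.5,0,10],[0,0,0],50],
  [[-21.5,0,12.3],[0,0,0],50],
  [[-21.5,0,12.3],[0,0,0],50],
])

```text
time_s: 13.65
eef_pos: [483.9, 91.6, 227.6]
ee_rot: [-0.001, 0.66, 0.752, -0.001]
force: [0.6, -0.7, 0.9]
grip_width: 0.498
grip_force: 0.0
```

Run:
```python
from rig import ctrl
from h import *
s=ctrl.sense();go(s,-19,218,228)
```

```text
t 13.65 local -18.4 78.0 227.6 F [ 0.5 -0.7  0.9] grip 0.5
to -19 218 228 shift cm [14.   -0.18 -0.03]
 turn [-0.2 -0.  -0.5]
```

step_arm([
  [[2,0,0],[0,0,0],50],
  [[4,0,0],[0,0,0],50],
  [[6,0,0],[0,0,0],50],
  [[8,0,0],[0,0,0],50],
])

```text
time_s: 14.15
eef_pos: [475.1, 171.3, 232.1]
ee_rot: [0.002, 0.659, 0.752, 0.001]
force: [-7.2, -9.1, 29.2]
grip_width: 0.501
grip_force: 1.8
```

step_arm([
  [[1.5,0,0],[0,0,0],50],
  [[3,0,0],[0,0,0],50],
  [[4.5,0,0],[0,0,0],50],
  [[6,0,0],[0,0,0],50],
  [[6,0,0],[0,0,0],50],
])

```text
time_s: 14.78
eef_pos: [466.2, 231.9, 228.9]
ee_rot: [-0.0, 0.659, 0.753, 0.0]
force: [-0.4, 0.6, 0.5]
grip_width: 0.504
grip_force: 0.0
```

Run:
```python
from rig import ctrl
from h import *
s=ctrl.sense();go(s,-19,100,300)
c=ctrl.capture("top");d=ctrl.capture("side")
cv2.imwrite("pics/t9.png",c["img"][:,:,::-1])
# find lid edge: brown mask extremes in both views
for n,k in(("top",c),("side",d)):
    h=cv2.cvtColor(k["img"],cv2.COLOR_RGB2HSV);b=((h[...,0]<14)&(h[...,1]>110)&(h[...,2]>25)).astype(np.uint8)
    nl,lab,st,ce=cv2.connectedComponentsWithStats(b)
    for j in np.argsort(-st[1:,4])[:4]+1: print(n,st[j],ce[j].round(0))
    for th in(1.25,1.4,1.57,1.73): print(th,[proj(k,[*(e+ux*x+uy*(204-200*np.cos(th))),76+200*np.sin(th)]).round(0).tolist() for x in(-114,76)])
```

```text
t 14.78 local -16.5 219.4 228.9 F [-0.3  0.7  0.5] grip 0.5
to -19 100 300 shift cm [-11.94  -0.17  -7.12]
 turn [ 0.  -0.  -0.3]
top [ 129  160   63   91 1795] [165. 208.]
top [ 67  83  32  32 590] [83. 98.]
top [185 172  70  74 435] [202. 215.]
top [201 164  45  12 140] [223. 170.]
1.25 [[191.0, 243.0], [179.0, 152.0]]
1.4 [[176.0, 246.0], [164.0, 154.0]]
1.57 [[158.0, 249.0], [147.0, 156.0]]
1.73 [[143.0, 251.0], [133.0, 159.0]]
side [ 242   84   58   60 1568] [276. 112.]
side [425 172  16  20 165] [433. 182.]
side [45  8 23 18 88] [55. 16.]
side [ 0  0 12 22 88] [ 5. 10.]
1.25 [[250.0, 107.0], [309.0, 95.0]]
1.4 [[246.0, 101.0], [305.0, 90.0]]
1.57 [[243.0, 96.0], [300.0, 86.0]]
1.73 [[239.0, 94.0], [295.0, 83.0]]
```

Run:
```python
from rig import ctrl
from h import *
from scipy.optimize import least_squares
c=ctrl.capture("top")
px=[(233.6,183.5),(239.6,221.9),(273.5,170.6),(279.5,213.5)]
def pts(p):
    yf,ph,x,w=p;o=[]
    for s,t,n in((55,0,40),(-55,0,40),(55,130,40),(-55,130,40),(0,130,0)):
        y=n*np.sin(ph)-t*np.cos(ph);z=26+n*np.cos(ph)+t*np.sin(ph)
        o.append([x+s*np.cos(w)-y*np.sin(w),yf+s*np.sin(w)+y*np.cos(w),z])
    return np.array(o)
r=least_squares(lambda p:np.concatenate([proj(c,[*(e+ux*a+uy*b),z])-q for (a,b,z),q in zip(pts(p)[:4],px)]),[100,.5,-19,0])
print(r.x,r.fun.round(1));print(pts(r.x).round(0).tolist())
```

```text
[ 6.50995741e+01  5.04922745e-01 -1.92958232e+01  4.43952829e-03] [-0.1 -1.7  0.1  1.4 -0.5 -0.6  0.6  0.9]
[[36.0, 85.0, 61.0], [-74.0, 84.0, 61.0], [36.0, -29.0, 124.0], [-74.0, -30.0, 124.0], [-19.0, -49.0, 89.0]]
```

The lid now leans back at about 1.75 rad. The stone is centred and tilted about 30°, with its rear edge near y=-30..-49. I go behind it and push it in.

step_arm([
  [[-6,-0.2,0],[0,0,0],40],
  [[-12,-0.2,0],[0,0,0],40],
  [[-18,-0.2,0],[0,0,0],40],
  [[-24,-0.2,0],[0,0,0],40],
  [[-30.5,-0.2,2],[0,0,0],40],
  [[-30.5,-0.2,7],[0,0,0],40],
  [[-30.5,-0.2,12],[0,0,0],40],
  [[-30.5,-0.2,14.4],[0,0,0],40],
])

```text
time_s: 15.92
eef_pos: [503.1, -71.3, 81.9]
ee_rot: [-0.002, 0.659, 0.752, -0.001]
force: [1.0, -0.5, 1.2]
grip_width: 0.402
grip_force: 0.0
```

step_arm([
  [[0,0,0],[0,0,0],40],
  [[1.2,0,0],[0,0,0],40],
  [[2.4,0,0],[0,0,0],40],
  [[3.4,0,0],[0,0,0],40],
  [[4.4,0,0],[0,0,0],40],
])

```text
time_s: 16.55
eef_pos: [498.7, -26.7, 84.9]
ee_rot: [0.0, 0.659, 0.752, 0.0]
force: [0.7, -10.2, 3.5]
grip_width: 0.4
grip_force: 6.0
```

Run:
```python
from rig import ctrl
from h import *
s=ctrl.sense();go(s,-19,0,86)
```

```text
t 16.55 local -20.1 -41.2 84.9 F [ -0.8 -10.2   3.5] grip 0.4
to -19 0 86 shift cm [ 4.12  0.08 -0.11]
 turn [ 0.   0.  -0.3]
```

step_arm([
  [[0.8,0.1,0],[0,0,0],40],
  [[1.6,0.1,0],[0,0,0],40],
  [[2.4,0.1,0],[0,0,0],40],
  [[3.2,0.1,0],[0,0,0],40],
])

```text
time_s: 17.05
eef_pos: [496.7, 3.3, 85.7]
ee_rot: [0.002, 0.659, 0.752, 0.0]
force: [1.6, -10.1, 6.5]
grip_width: 0.402
grip_force: 5.0
```

step_arm([
  [[0.8,0,0],[0,0,0],40],
  [[1.4,0,0],[0,0,0],40],
  [[2,0,0],[0,0,0],40],
  [[2.6,0,0],[0,0,0],40],
])

```text
time_s: 17.55
eef_pos: [493.3, 29.1, 85.7]
ee_rot: [0.002, 0.659, 0.752, 0.0]
force: [1.5, -9.7, 5.8]
grip_width: 0.399
grip_force: 5.0
```

step_arm([
  [[0.6,0,0],[0,0,0],40],
  [[1.2,0,0],[0,0,0],40],
  [[1.8,0,0],[0,0,0],40],
])

```text
time_s: 17.92
eef_pos: [490.9, 47.0, 85.6]
ee_rot: [0.002, 0.659, 0.752, 0.0]
force: [1.1, -10.3, 5.9]
grip_width: 0.401
grip_force: 5.0
```

Run:
```python
from rig import ctrl
from h import *
s=ctrl.sense();go(s,-19,0,86)
c=ctrl.capture("side");cv2.imwrite("pics/s10.png",c["img"][:,:,::-1])
# stone mask: pale, in chest area
g=c["img"][130:215,235:350].astype(int);m=(g.min(2)>85)
for r in range(0,85,3): print("".join("#" if v>110 else "+" if v>80 else "." if v>50 else " " for v in g[r,::2].min(1)))
```

```text
t 17.93 local -17.6 32.9 85.6 F [ -0.4 -10.3   5.9] grip 0.4
to -19 0 86 shift cm [-3.29 -0.12 -0.03]
 turn [ 0.2  0.2 -0.4]
####.+.                               #######+####+++#####
#####+                                ####################
######.                                  .################
#######.                                  .###############
#######.                             ++   +###########+   
#######+                  .          +   .##########+.    
########          ..+.                   ##########.      
########.       ..       .+    .++      .########.        
#########+...        ..   .    .++.     +######+          
#########.          ...+      .++.       .#####.          
#########.         .....+.     ...  .      +###.          
#########.  .     .........   . ..  .       .+#+..     ..+
#########+   ...++.....  ..   ....  ...       .####+++++++
#########+    ..++..... .  .  ......+++..    ..+++++++++++
#####++++.      .+..................++++..++++++++++++++++
#########+.      .................. .+++++++++++++++++++++
##########+.      .................+++++++++++++++++++++++
###########+.      .................++++++++++++++++++++++
############+.      .................++++++++++++++++++###
#############+....++...............+++++++++++++++++######
############+.................+++++++++++++++++###########
########+.......++++++++++++++++++++++++++++##############
######+++.##++++++++++++++++++++++++++++##################
+++++++++..+++++++++++++++++++++++++######################
+++++++++++.#+++++++++++++++++++##########################
+++++++++++..##+++++++++++++##############################
++++++++++++..##+++++++++#################################
++++++++++++...+#+++######################################
+++++++++++++..+##########################################
```

step_arm([
  [[-1,0,0],[0,0,0],40],
  [[-2.5,0,0],[0,0,0],40],
  [[-5,0,-5],[0,0,0],40],
  [[-9,0,-10],[0,0,0],40],
  [[-15,0,-15],[0,0,0],40],
  [[-21,0,-16],[0,0,0],40],
  [[-26,0,-16],[0,0,0],40],
])

```text
time_s: 18.85
eef_pos: [523.9, -211.7, 246.0]
ee_rot: [0.001, 0.659, 0.752, 0.0]
force: [1.1, 0.4, 0.6]
grip_width: 0.398
grip_force: 0.0
```

Run:
```python
from rig import ctrl
from h import *
s=ctrl.sense();state(s)
c=ctrl.capture("top");cv2.imwrite("pics/t11.png",c["img"][:,:,::-1])
g=c["img"][155:255:2,180:300].min(2)
for r in g: print("".join("#" if v>110 else "+" if v>85 else "." if v>55 else " " for v in r))
for y,z in((14,26),(14,66),(79,66),(144,66)):
  print(y,z,[proj(c,[*(e+ux*x+uy*y),z]).round(0).tolist() for x in(-74,36)])
```

```text
t 18.85 local -20.7 -227.9 246.0 F [1.1 0.2 0.6] grip 0.4
#################################################################################++..................................+++
#################################################################################++..................................+++
##################################################################################++...++.+++++....+..................++
#########################################################################+++.....+++++++++..............................
#############################################################+++.....             ...................................+++
#################################################+++.....                          ......+.......+++++++++++++++++++++++
######################################+++.....                                     ..++++++++++++++++++++++++++++++++.+.
#########################++++.....                                                 ..+++++++++++++++++++++++++.+++++++++
#############++++.....                                            ...  ...
[... 4464 characters left out ...]
#################++.......................+++++++++++++++++
......+++++####++..............++++++++++####################################++.......................++++++++++++++++++
################+.......++++###############################################+++.......................+++++++++++++++++++
################+.......++################################################++.........................+++++++++++++++++++
################+.....++#################################################++........................+++++++++++++++++++++
14 26 [[268.0, 219.0], [262.0, 179.0]]
14 66 [[266.0, 219.0], [260.0, 177.0]]
79 66 [[241.0, 223.0], [235.0, 181.0]]
144 66 [[216.0, 227.0], [211.0, 185.0]]
```

Run:
```python
from rig import ctrl
from h import *
from scipy.optimize import least_squares
c=ctrl.capture("top")
g=c["img"][165:235,200:275].min(2);m=cv2.resize(g,None,fx=4,fy=4,interpolation=cv2.INTER_CUBIC);m=(m>100).astype(np.uint8)
m=cv2.morphologyEx(m,cv2.MORPH_OPEN,np.ones((15,15)))
n,l,st,ce=cv2.connectedComponentsWithStats(m);j=l[140,140];cn=max(cv2.findContours((l==j).astype(np.uint8),0,1)[0],key=cv2.contourArea)
q=cv2.approxPolyDP(cn,12,True)[:,0]/4+[200,165]-.375;print(st[j],q.round(1).tolist())
def pts(p,full=False):
    yf,zf,ph,x,w=p;o=[]
    for s,t in((55,0),(-55,0),(55,130),(-55,130)):
        y=40*np.sin(ph)-t*np.cos(ph);z=zf+40*np.cos(ph)+t*np.sin(ph)
        o.append([x+s*np.cos(w)-y*np.sin(w),yf+s*np.sin(w)+y*np.cos(w),z])
    return np.array(o)
def res(p,z=None):
    P=[proj(c,[*(e+ux*a+uy*b),zz]) for a,b,zz in pts(p)]
    return np.concatenate([P_-q[np.argmin(np.linalg.norm(q-P_,axis=1))] for P_ in P])
for ph in(0,.15,.3,.39):
    r=least_squares(lambda p:res([p[0],26,ph,p[1],p[2]]),[144,-19,0]);print(ph,r.x.round(2),"cost",r.cost.round(2),r.fun.round(1))
im=c["img"];print("rim strip colours right of stone, row 197:",im[197,256:275].tolist())
```

```text
[   49    47   213   189 31723] [[258.9, 176.4], [211.9, 184.9], [218.1, 223.4], [264.9, 215.6]]
0 [ 1.4264e+02 -1.4960e+01  1.0000e-02] cost 7.51 [-1.2 -1.3 -1.3  1.9  0.9 -1.5  1.6  0.9]
0.15 [134.57 -15.51  -0.  ] cost 6.18 [-0.1 -1.3 -0.7  2.   0.2 -2.1  0.5  1.3]
0.3 [ 1.2526e+02 -1.6190e+01 -1.0000e-02] cost 10.14 [ 1.6 -1.3  0.6  2.  -1.  -2.5 -1.1  1.8]
0.39 [ 1.1912e+02 -1.6660e+01 -2.0000e-02] cost 19.09 [ 3.  -1.3  1.6  2.  -2.  -2.8 -2.3  2. ]
rim strip colours right of stone, row 197: [[126, 130, 131], [126, 129, 132], [126, 129, 131], [127, 130, 132], [127, 130, 132], [125, 127, 129], [119, 119, 118], [106, 96, 90], [96, 71, 53], [87, 56, 30], [67, 48, 29], [86, 78, 53], [117, 110, 76], [125, 117, 80], [126, 117, 80], [127, 117, 80], [126, 116, 79], [127, 117, 79], [126, 117, 79]]
```

The stone now lies inside the chest outline. In the top view its corners are (259,176), (212,185), (218,223) and (265,216), which fits a flat pose within about 1.5 px. I'll check by touching its rear top with shut fingers; flat means contact at z≈66.

step_arm([
  [[6,0,0],[0,0,0],0],
  [[12,0,0],[0,0,0],0],
  [[18,0,0],[0,0,0],0],
  [[24,0,2],[0,0,0],0],
  [[26.3,0.1,7],[0,0,0],0],
  [[26.3,0.1,11],[0,0,0],0],
  [[26.3,0.1,11],[0,0,0],0],
])

```text
time_s: 19.82
eef_pos: [488.6, 51.9, 132.6]
ee_rot: [-0.002, 0.659, 0.752, -0.001]
force: [0.5, 0.8, 0.7]
grip_width: -0.002
grip_force: 0.0
```

step_arm([
  [[0,0,1],[0,0,0],0],
  [[0,0,2],[0,0,0],0],
  [[0,0,2.7],[0,0,0],0],
  [[0,0,3.4],[0,0,0],0],
  [[0,0,3.9],[0,0,0],0],
  [[0,0,4.3],[0,0,0],0],
])

```text
time_s: 20.58
eef_pos: [490.2, 51.7, 91.2]
ee_rot: [-0.0, 0.659, 0.752, -0.0]
force: [-0.0, -0.0, -0.7]
grip_width: -0.0
grip_force: 0.0
```

```bash
python3 -c "
from rig import ctrl
from h import *
s=ctrl.sense();go(s,-19,35,66)"
```

```text
t 20.57 local -17.7 37.6 91.2 F [-0.  -0.  -0.7] grip -0.0
to -19 35 66 shift cm [-0.26 -0.13  2.52]
 turn [-0.  -0.  -0.4]
```

step_arm([
  [[0,0,0.8],[0,0,0],0],
  [[0,0,1.4],[0,0,0],0],
  [[0,0,1.9],[0,0,0],0],
  [[0,0,2.2],[0,0,0],0],
])

```text
time_s: 21.08
eef_pos: [490.1, 51.7, 69.1]
ee_rot: [-0.0, 0.659, 0.752, -0.0]
force: [0.5, 1.2, -0.1]
grip_width: 0.002
grip_force: 0.0
```

step_arm([
  [[0,0,0.25],[0,0,0],0],
  [[0,0,0.4],[0,0,0],0],
])

```text
time_s: 21.32
eef_pos: [490.3, 51.7, 66.0]
ee_rot: [0.0, 0.659, 0.752, 0.0]
force: [-5.9, 0.2, 17.9]
grip_width: 0.003
grip_force: 8.9
```

Contact came at z=66.0, so the stone lies flat on the padding. Next I go behind the lid, straddling the knob, to close it along its arc.

step_arm([
  [[0,0,-6],[0,0,0],0],
  [[0,0,-12],[0,0,0],0],
  [[0,0,-18],[0,0,0],0],
  [[0,0,-24],[0,0,0],50],
  [[3,0,-28],[0,0,0],100],
  [[9,0,-28],[0,0,0],100],
  [[15,0,-28],[0,0,0],100],
  [[21,0,-28],[0,0,0],100],
])

```text
time_s: 22.32
eef_pos: [461.9, 261.6, 345.6]
ee_rot: [0.0, 0.659, 0.752, 0.0]
force: [1.0, -1.0, 0.7]
grip_width: 0.999
grip_force: 0.0
```

step_arm([
  [[6,-0.1,0],[0,0,0],100],
  [[6.2,-0.1,0],[0,0,0],100],
  [[6.2,-0.1,5],[0,0,0],100],
  [[6.2,-0.1,9],[0,0,0],100],
  [[6.2,-0.1,10],[0,0,0],100],
  [[6.2,-0.1,10],[0,0,0],100],
])

```text
time_s: 23.08
eef_pos: [453.8, 320.9, 246.4]
ee_rot: [0.0, 0.659, 0.752, 0.0]
force: [-0.3, 0.6, -0.4]
grip_width: 1.004
grip_force: 0.0
```

```bash
python3 -c "
from rig import ctrl
from h import *
s=ctrl.sense();go(s,-19,228,243)
c=ctrl.capture('top');h=cv2.cvtColor(c['img'],cv2.COLOR_RGB2HSV);b=((h[...,0]<14)&(h[...,1]>110)&(h[...,2]>25)).astype(np.uint8)
n,l,st,ce=cv2.connectedComponentsWithStats(b);print(st[1:][st[1:,4]>150])"
```

```text
t 23.07 local -16.5 309.2 246.4 F [-0.3  0.6 -0.4] grip 1.0
to -19 228 243 shift cm [-8.12 -0.19  0.33]
 turn [ 0.  -0.  -0.4]
[[  67   83   32   32  612]
 [ 129  160  116   91 2795]
 [ 185  163   68   26  266]]
```

step_arm([
  [[-2.5,-0.1,0.5],[0,0,0],100],
  [[-5,-0.2,0.6],[0,0,0],100],
  [[-6.5,-0.2,0.6],[0,0,0],100],
  [[-8.1,-0.2,0.6],[0,0,0],100],
])

```text
time_s: 23.62
eef_pos: [462.6, 240.4, 240.7]
ee_rot: [0.001, 0.659, 0.752, 0.001]
force: [0.9, 1.6, 2.3]
grip_width: 1.002
grip_force: 1.1
```

step_arm([
  [[-1.8,0,0],[0,0,0],100],
  [[-3.6,0,0],[0,0,0],100],
  [[-5.4,0,0.3],[0,0,0],100],
  [[-7.1,0,0.7],[0,0,0],100],
])

```text
time_s: 24.12
eef_pos: [471.4, 169.0, 232.0]
ee_rot: [-0.0, 0.659, 0.752, -0.0]
force: [0.7, 2.8, -0.8]
grip_width: 0.999
grip_force: 0.8
```

```bash
python3 -c "
from rig import ctrl
from h import *
s=ctrl.sense();go(s,-19,124.5,219);go(s,-19,95,198)"
```

```text
t 24.12 local -20.1 156.4 232.0 F [ 1.1  2.7 -0.8] grip 1.0
to -19 124.5 219 shift cm [-3.19  0.13  1.3 ]
 turn [-0.   0.  -0.4]
t 24.12 local -20.1 156.4 232.0 F [ 1.1  2.7 -0.8] grip 1.0
to -19 95 198 shift cm [-6.14  0.15  3.4 ]
 turn [-0.   0.  -0.4]
```

step_arm([
  [[-1.6,0.1,0.5],[0,0,0],100],
  [[-3.2,0.1,1.3],[0,0,0],100],
  [[-4.7,0.1,2.3],[0,0,0],100],
  [[-6.1,0.1,3.4],[0,0,0],100],
  [[-7.4,0.1,4.7],[0,0,0],100],
  [[-8.5,0.1,6.1],[0,0,0],100],
])

```text
time_s: 24.88
eef_pos: [483.6, 85.3, 170.5]
ee_rot: [0.0, 0.659, 0.752, -0.0]
force: [1.0, 0.6, 1.0]
grip_width: 0.999
grip_force: 0.5
```

step_arm([
  [[-0.6,0,0.8],[0,0,0],100],
  [[-1,0,1.5],[0,0,0],100],
  [[-1.5,0,2.3],[0,0,0],100],
  [[-1.9,0,3.1],[0,0,0],100],
  [[-2.2,0,3.9],[0,0,0],100],
  [[-2.5,0,4.7],[0,0,0],100],
])

```text
time_s: 25.62
eef_pos: [487.0, 61.1, 124.0]
ee_rot: [0.0, 0.659, 0.752, 0.0]
force: [0.7, 0.1, 0.5]
grip_width: 1.002
grip_force: 0.4
```

```bash
python3 -c "
from rig import ctrl
from h import *
s=ctrl.sense();go(s,-19,40,106.6);go(s,-19,35,71)"
```

```text
t 25.62 local -19.6 47.4 124.0 F [ 0.7 -0.   0.5] grip 1.0
to -19 40 106.6 shift cm [-0.74  0.06  1.74]
 turn [ 0.   0.  -0.4]
t 25.62 local -19.6 47.4 124.0 F [ 0.7 -0.   0.5] grip 1.0
to -19 35 71 shift cm [-1.24  0.06  5.3 ]
 turn [ 0.   0.  -0.4]
```

Contact holds gently. Now the last 50 mm, slowing down towards the end.

step_arm([
  [[-0.3,0,0.7],[0,0,0],100],
  [[-0.5,0,1.4],[0,0,0],100],
  [[-0.8,0,2.0],[0,0,0],100],
  [[-0.9,0,2.6],[0,0,0],100],
  [[-1.0,0,3.1],[0,0,0],100],
  [[-1.1,0,3.6],[0,0,0],100],
  [[-1.1,0,4.0],[0,0,0],100],
  [[-1.2,0,4.3],[0,0,0],100],
])

```text
time_s: 26.62
eef_pos: [488.4, 49.5, 81.2]
ee_rot: [-0.0, 0.659, 0.752, 0.0]
force: [0.1, -0.1, 0.8]
grip_width: 0.996
grip_force: 0.3
```

step_arm([
  [[0,0,0.2],[0,0,0],100],
  [[0,0,0.4],[0,0,0],100],
  [[0,0,0.6],[0,0,0],100],
  [[0,0,0.8],[0,0,0],100],
  [[0,0,0.9],[0,0,0],100],
])

```text
time_s: 27.25
eef_pos: [488.4, 49.4, 72.3]
ee_rot: [-0.0, 0.659, 0.752, -0.0]
force: [-0.2, -0.7, 0.4]
grip_width: 1.0
grip_force: 0.3
```

step_arm([
  [[0,0,0.1],[0,0,0],100],
  [[0,0,0.2],[0,0,0],100],
  [[0,0,0.3],[0,0,0],100],
])

```text
time_s: 27.62
eef_pos: [488.6, 49.4, 71.0]
ee_rot: [0.0, 0.659, 0.752, 0.0]
force: [-10.5, -0.0, 28.4]
grip_width: 1.002
grip_force: 13.8
```

The lid hit its stop at exactly the expected height. I lift straight off and check.

step_arm([
  [[0,0,-1],[0,0,0],100],
  [[0,0,-5],[0,0,0],100],
  [[0,0,-11],[0,0,0],100],
  [[0,0,-17],[0,0,0],100],
  [[-6,0,-20],[0,0,0],100],
  [[-12,0,-20],[0,0,0],100],
  [[-18,0,-20],[0,0,0],100],
  [[-24,0,-20],[0,0,0],100],
])

```text
time_s: 28.62
eef_pos: [520.0, -190.4, 269.6]
ee_rot: [0.0, 0.659, 0.752, 0.0]
force: [1.0, 0.1, 0.7]
grip_width: 1.004
grip_force: 0.0
```

Run:
```python
from rig import ctrl
from h import *
s=ctrl.sense();state(s)
c=ctrl.capture("top");cv2.imwrite("pics/end.png",c["img"][:,:,::-1])
g=c["img"][155:255,170:300].astype(int);b=((g[...,0]-g[...,2]>25)&(g[...,0]<112)).astype(np.uint8)
for r in b[::4]: print("".join(" #"[v] for v in r[::2]))
n,l,st,ce=cv2.connectedComponentsWithStats(b);j=1+np.argmax(st[1:,4]);cn=cv2.findContours((l==j).astype(np.uint8),0,1)[0][0]
print(cv2.boxPoints(cv2.minAreaRect(cn)).round(0)+[170,155])
for y in(4,204):print([proj(c,[*(e+ux*x+uy*y),84]).round(0).tolist() for x in(-114,76)])
p0=cv2.imread("pics/top0.png").astype(int)[:,:,::-1]
d=np.abs(p0-c["img"]).sum(2)
for nme,(x0,y0,x1,y1) in dict(muller=(283,105,312,137),jar=(373,92,398,120),knife=(318,225,403,258)).items(): print(nme,d[y0:y1,x0:x1].mean().round(1))
```

```text
t 28.62 local -21.6 -206.3 269.6 F [ 1.  -0.1  0.7] grip 1.0
                                                                 
                                                                 
                                   ############                  
                        #######################                  
            ####################################                 
       #########################################                 
       #########################################       #         
        ################################# #######     #          
        ################################ ########    #           
        ###############################   #######   #            
        ############################ #      ###### ##            
         #############################      ###### ##            
         ########################################   ###          
         #########################################  ##           
          ##########################################             
          ########################################               
          #######################################                
          ######################################                 
          ####################################                   
           ##################################                    
           ################################                      
           #######################                               
            ##########                                           
                                                                 
                                                                 
[[180. 173.]
 [278. 156.]
 [290. 230.]
 [193. 246.]]
[[271.0, 233.0], [260.0, 160.0]]
[[193.0, 246.0], [183.0, 173.0]]
muller 16.7
jar 36.1
knife 62.0
```

```bash
python3 -c "
from rig import ctrl
print(ctrl.finish_job())"
```

```text
the job is handed in; nothing more can be done
None
```

I handed the job in at about 29 s with the stone flat on the padding and the lid shut, but an early lid jam read about 131 N at the wrist, over the 120 N limit, and the lid stood at only about 1.25 rad when the stone first tipped (I opened it to about 1.75 rad before pushing the stone home); I never went near the muller, jar or knife, though the final image check on the jar and knife was inconclusive.

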